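# Strip the stop collar and spacers off an optics rod

### The arm

A 6-joint arm with a two-finger parallel gripper is mounted at the origin on the work surface. World frame = base frame: x ahead of the robot, y to its left, z up, the work surface at z = 0. Lengths are in mm, angles in degrees, forces in N, time in s.
With the tool pointing down it reaches from about 350 to 975 mm from the base axis. Payload 4.9 kg.
Tool frame: the origin (TCP) lies midway between the tips of the shut fingers; the grasp point (between the pads) lies 19 mm behind it; z points along the fingers, y is the direction in which the jaws open and shut (so a half turn about z gives the same grasp; the last joint's range is limited). The gripper opens to 85 mm and grips with 20 to 120 N. Pads are 22 mm wide; open, the fingers measure 114 mm over their backs; the gripper's body (76 mm by 85 mm) begins 54 mm behind the grasp point. The pads swing forward as they close: fully open they stand 13 mm farther back than shut.
Start: joints at [69.557, 3.019, 92.412, -0, 84.569, -6.818], TCP at [147.219, 607.395, 231.304] pointing down, gripper open.
Joint ranges: [-172.51, 172.51], [-57.92, 126.97], [3.15, 148.05], [-58.71, 238.71], [5.1, 150.11], [-179.66, 179.66]. Speed limits (degrees/s): [147.25, 147.25, 180, 180, 180, 180].

### API

Orientations are given as a 3x3 rotation matrix whose columns are the frame's x, y, z axes.
In Python, from bench import arm gives the robot as it stands. The module is installed in compiled form; this text tells all that it offers.
- The arm moves only by the shell command python3 -m crank 'ROWS' [OPENING] [FORCE]. ROWS is JSON, a list of rows, each a list of 6 numbers: the shift along the tool's x, y, z in mm, then the turn, a rotation vector about the tool's x, y, z in degrees. A call has 1 to 12 rows; each row shifts and turns the commanded pose from where the row before left it, along the tool's axes as they then stand; what a row does not reach is not made up. A row lasts 1/12 s, in which the tool goes at most 41.7 mm and 7.16 degrees, less where a joint would pass 70% of its speed; a pose out of reach is approached as far as the arm can. A call is refused whole if a number of a shift passes 41.7 or a number of a turn 7.16, either way. A call with a gripper value outside its range is refused whole. OPENING is the gripper command: -1 is fully open, 1 is shut, values between are in proportion, set as the call begins (- or left out, the last holds). The fingers move at their own pace and stop on an object; FORCE is the grip in N (left out, the last holds). Time passes only in rows, so rows that do not move let the fingers close. It gives the time, the measured TCP pose, the force and the opening at its end, in the units of the state.
- arm.read_state(): the state, without advancing time (a new reading comes with each control period).
- arm.read_camera(name): name is "scene" or "top"; returns a dict with "color" (480x640x3 uint8, blue, green, red), "z_map" (480x640 float32, mm along the optical axis (not along the pixel's ray), 0 where there is no reading), "fx", "fy", "cx", "cy" (pixels), "T" (4x4, takes a point from camera to world coordinates). Camera axes: x right, y down, z forward; pixel columns grow to the right and rows downward; lengths in mm; the calibration is good to about 2 mm. A picture is of the moment at which its call begins.
- arm.close_job(): hands the job in, once; it reports no verdict.
The state is a dict: "clock": time; "joint_pos": joint angles; "qvel": joint speeds; "effort": joint torques, N m; "ee_pos": TCP position; "orientation": TCP orientation; "force": force on the tool from outside, world axes, zero at the start; "moment": the same for the moment, N m; "opening": finger opening in mm.
Only numpy, scipy, OpenCV 4.12 (cv2) and the standard library are available. Lean on these libraries where they do the work, as an engineer would, in place of code of your own. Each camera call takes 0.05 s, during which the arm holds its last target. There are 200 camera calls.

### The job

Drag or carry the grey parts tray over so that it stands under the free end of the horizontal steel rod, the end hanging over the open tray. Then slide the loosened stop collar off the end of the rod, and the two spacers after it, so that all three drop into the tray and none lands on the table. The lens carrier on the rod is aligned and must stay exactly where it is; do not disturb the mirror mount, the cube or the bottle beside the rod.

Things in the scene. Friction and masses are not known exactly. Their poses are not given: they have to be found in the camera images.
- bench: fixed rod stand. A 20 mm steel rod lies level, axis 95 mm above the table. Origin: on the table below the rod's free end; x runs along the rod, outward past the free end (rod from x = -380 to 0 mm), y level across it, z up. Held at x = -320 mm by a black 50 mm clamp block (123 mm high, thumbscrew to 141 mm) on a 38 mm pillar whose foot and fork reach to x = -420 mm
- rod_end (a point): centre of the free end face of the rod (95 mm above the table)
- carrier_face (a point): centre, on the rod's axis, of the lens carrier's face towards the free end. The carrier lies behind it: black hub, 44 mm diameter, 24 mm long, screw on top (to 129 mm above the table), lens ring of 52 mm diameter held out to the bench's +y side (y = 38 to 90 mm, 69 to 121 mm above the table). Only friction (about 4 N) holds it on the rod: leave it alone
- tube: long spacer: plain aluminium tube 60 mm long, 50 mm outside diameter, bore 22.5 mm, about 0.25 kg, hanging loose on the rod; nearest the lens carrier, 45 mm or more from tube to carrier. Origin at the tube's centre; its x axis is the bore's axis and points to the rod's free end at the start
- ring: short spacer: plain aluminium ring 30 mm long, 60 mm outside diameter, bore 22.5 mm, about 0.2 kg, loose on the rod just outside the long spacer. Origin at its centre, x along the bore.
- collar: stop collar: dark steel split ring 18 mm long, 56 mm outside diameter, bore 22.5 mm, about 0.26 kg, its screw already slackened, loose on the rod nearest the free end. Origin at its centre, x along the bore.
- tray: loose open parts tray, grey plastic, about 0.4 kg, 190 (x) by 140 (y) by 42 mm high, walls 8 mm thick, floor of black rubber 8 mm above the table. Origin at the centre of its underside, z up. It passes under the rod and all that hangs on it (lowest 64 mm up). With the tray along the rod and the rod's end 30 to 70 mm inside a short wall, parts pushed slowly off fall inside
- mirror: bystander, loose: mirror mount, two black 50 mm plates with three steel knobs on a steel pedestal, 108 mm high, all within 35 mm of its axis. Origin at the centre of its underside. It and the cube stand one on each side of the rod's end (which on which side varies), 120 to 145 mm from the rod's axis, at x = -60 to 0 mm in the bench frame
- cube: bystander, loose: black 50 mm beam-splitter cube on a steel pedestal, 90 mm high, within 40 mm of its axis. Origin at the centre of its underside.
- bottle: bystander, loose: amber bottle, 60 mm diameter, 115 mm high, on the -y side of the rod. Origin at the centre of its underside.
- table: the steel optical table with its grid of small tapped holes; its flat top is the work surface at height 0
Not all that is in view belongs to the job. Leave any blue, pink or turquoise look-alike of the tube alone.

How it is judged (in metres and radians):
On the way, in this order (a step that is already met when the one before it is completed fails the run):
1. the tray stands on the table with the rod's end over its open inside (x of rod_end in the frame of tray between -0.087 and 0.087 m and y of rod_end in the frame of tray between -0.062 and 0.062 m and height (world z) of tray below 0.006 m and angle between tray's own z axis and vertical below 0.08 rad and linear speed of tray below 0.02 m/s), for 0.2 s.
2. the stop collar is off the end of the rod and in the tray (x of collar in the frame of tray between -0.08 and 0.08 m and y of collar in the frame of tray between -0.057 and 0.057 m and z of collar in the frame of tray below 0.088 m and distance between rod_end and collar above 0.034 m), for 0.05 s.
3. both spacers are off the rod and all three parts are in the tray (all of step 2 and x of ring in the frame of tray between -0.08 and 0.08 m and y of ring in the frame of tray between -0.057 and 0.057 m and z of each of ring, tube in the frame of tray below 0.088 m and distance between rod_end and ring above 0.034 m and x of tube in the frame of tray between -0.08 and 0.08 m and y of tube in the frame of tray between -0.057 and 0.057 m and distance between rod_end and tube above 0.034 m), for 0.2 s.
At the end, for the whole second after the job is handed in: collar and both spacers off the rod (centres over 34 mm from its end point) and at rest within the tray; tray flat on the table with the rod's end over its open inside; lens carrier within 6 mm, mirror mount, cube and bottle upright and within 15 mm of where they were (all of step 3 and linear speed of each of collar, ring, tube below 0.02 m/s and x of rod_end in the frame of tray between -0.087 and 0.087 m and y of rod_end in the frame of tray between -0.062 and 0.062 m and height (world z) of tray below 0.004 m and angle between tray's own z axis and vertical below 0.05 rad and distance of carrier_face from where it was at the start of the episode below 0.006 m and distance of each of mirror, cube, bottle from where it was at the start of the episode below 0.015 m and angle between each of mirror, cube, bottle's own z axis and vertical below 0.1 rad); the robot touches nothing.
It fails at once if the stop collar or a spacer lands on the table (contact force between any of collar, ring, tube and table above 0.3 N).
It fails at once if the lens carrier is shifted along the rod by more than 6 mm (distance of carrier_face from where it was at the start of the episode above 0.006 m).
It fails at once if the mirror mount, the cube or the bottle is pushed more than 15 mm or tipped (distance of any of mirror, cube, bottle from where it was at the start of the episode above 0.015 m or angle between any of mirror, cube, bottle's own z axis and vertical above 0.3 rad).
It also fails if it takes over 58 s, if anything falls off the work surface, if the arm or the gripper's body presses on something with over 40 N, if the wrist force passes 120 N, or if a joint passes its speed limit or range.

## Working session

There is one attempt and no reset: what is moved stays moved. The work goes in short steps, Python scripts to look and compute and a shell command to move; the robot and the scene stay as the last step left them, time stands still between calls to the robot, and variables do not carry over. Pictures are saved under pics/ and viewed, about 8 in all and at most 12, crops included, and the job is handed in when it is done.

```bash
mkdir -p pics; cat > h.py <<'E'
import numpy as np, cv2
from bench import arm
def cam(n):
    c=arm.read_camera(n); v,u=np.mgrid[0:480,0:640]; z=c["z_map"]
    P=np.stack([(u-c["cx"])/c["fx"]*z,(v-c["cy"])/c["fy"]*z,z],-1)
    T=np.array(c["T"]); c["P"]=P@T[:3,:3].T+T[:3,3]; c["ok"]=z>0
    return c
def ray(c,u,v,h):
    T=np.array(c["T"]); d=T[:3,:3]@np.array([(u-c["cx"])/c["fx"],(v-c["cy"])/c["fy"],1]); o=T[:3,3]
    return o+d*(h-o[2])/d[2]
E
python3 - <<'E'
from h import *
import pickle
for n in("scene","top"):
    c=cam(n); cv2.imwrite(f"pics/{n}0.png",c["color"]); pickle.dump(c,open(f"{n}0.pkl","wb"))
    print(n,np.round(c["T"],2).tolist(),c["fx"])
s=arm.read_state();print(s["clock"],s["ee_pos"],np.round(s["orientation"],3).tolist(),s["opening"])
E
```

```text
scene [[0.86, 0.43, -0.27, 856.84], [0.51, -0.73, 0.46, -401.83], [0.0, -0.54, -0.84, 904.35], [0.0, 0.0, 0.0, 1.0]] 465.4626857448791
top [[-0.02, -1.0, 0.04, 555.04], [-1.0, 0.02, -0.01, 51.27], [0.01, -0.04, -1.0, 891.0], [0.0, 0.0, 0.0, 1.0]] 474.4812434725443
0.1 [147.04077028 606.88043065 230.19390901] [[-0.972, 0.236, -0.001], [0.236, 0.972, -0.002], [0.0, -0.002, -1.0]] 85.61526382925538
```

View pics/scene0.png

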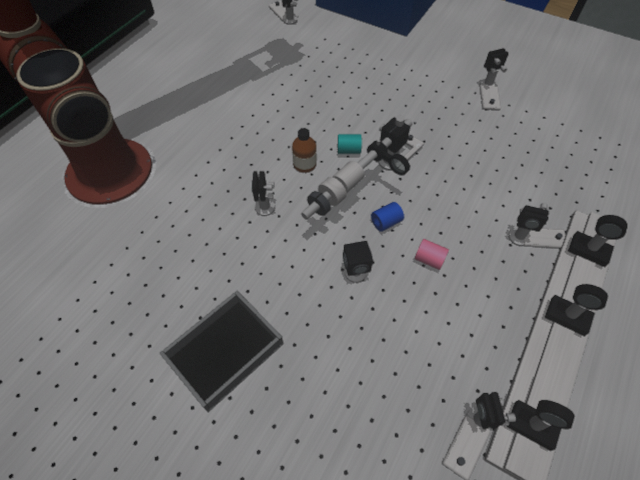

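View pics/top0.png

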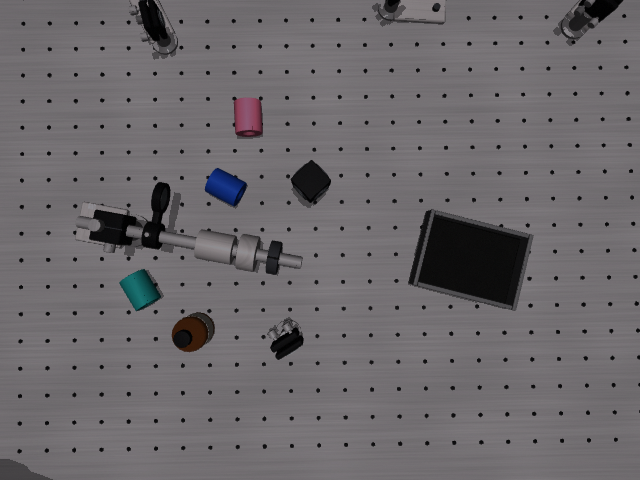

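The pictures show the rod in the top view from the clamp at (110,225) to its free end at (300,262). On it are the carrier (152,236), tube (215,246), ring (248,252) and collar (273,257). The cube is at (311,182), the mirror at (286,338), the bottle at (190,332) and the tray at (471,260).

The tube candidates are bare aluminium on the rod (215,246), blue (226,187), pink (248,117) and turquoise (140,290). The one on the rod fits the description; the coloured ones are loose on the table.

```bash
python3 - <<'E'
from h import *
import pickle
c=pickle.load(open("top0.pkl","rb")); P=c["P"]; ok=c["ok"]; Z=P[...,2]
print("table z",np.median(Z[ok&(Z<20)]), np.array(c["T"])[:3,3])
# rod axis: bright-ish bits with z 98..112 in region; the bare rod between tube&carrier and at the end
def box(u0,u1,v0,v1,lo,hi):
    m=np.zeros(Z.shape,bool); m[v0:v1,u0:u1]=1; m&=ok&(Z>lo)&(Z<hi); return m
for n,b in dict(rodend=(286,305,250,272,85,110),rodmid=(168,192,230,252,85,110),tube=(194,238,225,268,85,125),ring=(236,262,230,275,85,130),collar=(263,285,236,280,85,130),hub=(140,167,222,252,85,135),cube=(285,335,155,210,60,100),mirror=(262,310,312,362,60,115),bottle=(165,215,310,358,60,120)).items():
    m=box(*b); p=P[m]
    vs,us=np.nonzero(m)
    print(n,len(p),"cent",p.mean(0).round(1),"med z",np.percentile(p[:,2],[5,50,95]).round(1),"x",np.percentile(p[:,0],[1,99]).round(1),"y",np.percentile(p[:,1],[1,99]).round(1))
# tray
m=box(400,545,200,320,30,50)
pts=P[m][:,:2].astype(np.float32); r=cv2.minAreaRect(pts); print("tray",r, np.median(P[m][:,2]))
print(cv2.boxPoints(r).round(1).tolist())
im=c["color"][200:300,130:320]; cv2.imwrite("pics/crop1.png",cv2.resize(im,None,fx=4,fy=4,interpolation=cv2.INTER_CUBIC))
E
```

```text
table z 0.7337168187299881 [555.04423316  51.2744193  891.00226918]
rodend 190 cent [542.9  85.8 103.2] med z [ 97.5 103.8 106.9] x [532.1 554. ] y [72.9 98.1]
rodmid 292 cent [580.6 274.  103.1] med z [ 97.4 103.5 106.7] x [568.4 592.6] y [254.5 293.3]
tube 1242 cent [567.8 212.2 113.1] med z [101.2 115.2 120.2] x [540.7 594.5] y [176.2 248.9]
ring 795 cent [558.  159.5 115.3] med z [ 98.7 118.3 124.7] x [528.7 586.7] y [139.3 180.5]
collar 519 cent [549.2 117.9 112.4] med z [ 99.  114.5 123.1] x [523. 576.] y [101.2 136. ]
hub 602 cent [589.3 315.7 109.4] med z [ 95.5 110.5 119.4] x [567.8 610.9] y [296.1 339.1]
cube 1044 cent [677.4  55.4  88.2] med z [75.6 90.1 92.6] x [647.8 709.4] y [24.9 86.5]
mirror 779 cent [411.1 101.1  97.9] med z [ 70.1 105.9 110.3] x [385.5 440.6] y [ 74.5 130.7]
bottle 997 cent [423.5 262.1  89.7] med z [ 68.5  85.2 116.3] x [393.3 448. ] y [239.3 294.6]
tray ((538.5048217773438, -233.13656616210938), (191.26226806640625, 139.98606872558594), 74.76986694335938) 41.97500468075191
[[445.79998779296875, -307.0], [580.9000244140625, -343.79998779296875], [631.2000122070312, -159.3000030517578], [496.1000061035156, -122.5]]
```

View pics/crop1.png

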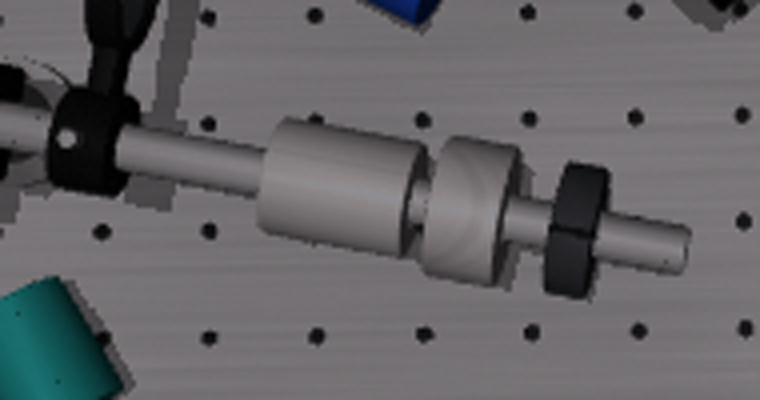

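The crop confirms the order outward from the carrier: tube, ring, collar, then the bare rod end at about (302,262) in the full image. The measured heights and sizes fit: rod top 104, tube top 120, ring top 125, tray 191×140×42. From these, the rod end is at about (540,72.5) with direction (−0.196,−0.981).

I'll grip the tray's far short wall at about (514.6,−320.9), starting with the move over it.

```bash
python3 -m crank '[[-36,-18,0,0,0,0],[-36,-18,0,0,0,0],[-36,-18,0,0,0,0],[-36,-18,0,0,0,0],[-36,-18,0,0,0,0],[-36,-18,0,0,0,0],[-36,-18,0,0,0,0],[-36,-18,0,0,0,0],[-36,-18,0,0,0,0],[-36,-18,0,0,0,0],[-36,-18,0,0,0,0],[-36,-18,0,0,0,0]]' -1 40
python3 -m crank '[[-10,-40,0,0,0,0],[-10,-40,0,0,0,0],[-10,-40,0,0,0,0],[-10,-40,0,0,0,0],[-10,-40,0,0,0,0],[-10,-40,0,0,0,0],[-10,-40,0,0,0,0],[-10,-40,0,0,0,0],[-10,-40,0,0,0,0],[-10,-40,0,0,0,0],[-10,-40,0,0,0,0],[-10,-40,0,0,0,0]]'
python3 -m crank '[[-10,-40,0,0,0,0],[-10,-40,0,0,0,0],[-5,-30,0,0,0,0],[0,0,0,0,0,0],[0,0,0,0,0,0]]'
```

```text
clock: 1.1
ee_pos: [517.1, 294.0, 230.8]
orientation: [[-0.972, 0.236, -0.001], [0.236, 0.972, -0.0], [0.001, -0.0, -1.0]]
force: [1.5, 0.6, -0.3]
opening: 85.2
clock: 2.1
ee_pos: [519.0, -200.9, 230.9]
orientation: [[-0.972, 0.236, -0.0], [0.236, 0.972, 0.0], [0.0, 0.0, -1.0]]
force: [0.5, 0.0, -0.2]
opening: 85.4
clock: 2.52
ee_pos: [517.4, -313.0, 230.4]
orientation: [[-0.971, 0.238, -0.001], [0.238, 0.971, 0.001], [0.002, 0.001, -1.0]]
force: [0.3, -0.8, 0.2]
opening: 85.3
```

```bash
python3 -m crank '[[1,-8.5,0,0,0,1.5],[0,0,36,0,0,0],[0,0,36,0,0,0],[0,0,36,0,0,0],[0,0,30,0,0,0],[0,0,30,0,0,0],[0,0,20,0,0,0],[0,0,16,0,0,0],[0,0,12,0,0,0],[0,0,0,0,0,0],[0,0,0,0,0,0]]'
python3 -m crank '[[0,0,0,0,0,0],[0,0,0,0,0,0],[0,0,0,0,0,0],[0,0,0,0,0,0],[0,0,0,0,0,0],[0,0,0,0,0,0],[0,0,0,0,0,0],[0,0,0,0,0,0],[0,0,0,0,0,0]]' 1 40
cat > tray.py <<'E'
from h import *
def tray(c):
    P=c["P"];Z=P[...,2]
    g=(c["ok"]&(Z>36)&(Z<46)&(P[...,0]>420)&(P[...,0]<650)&(P[...,1]<150)&(P[...,1]>-370)).astype(np.uint8)
    n,l,s,_=cv2.connectedComponentsWithStats(g); k=1+np.argmax(s[1:,4]); r=cv2.minAreaRect(P[l==k][:,:2].astype(np.float32)); return r
E
python3 - <<'E'
from tray import *
c=cam("top"); print(tray(c)); cv2.imwrite("pics/t1.png",c["color"])
E
```

```text
clock: 3.43
ee_pos: [515.2, -319.1, 15.2]
orientation: [[-0.966, 0.26, -0.001], [0.26, 0.966, 0.0], [0.001, 0.0, -1.0]]
force: [0.3, 0.4, 0.5]
opening: 85.9
clock: 4.18
ee_pos: [515.3, -320.2, 15.7]
orientation: [[-0.965, 0.261, 0.0], [0.261, 0.965, -0.001], [-0.001, -0.001, -1.0]]
force: [-0.6, -0.7, 2.8]
opening: 7.2
((538.8717651367188, -232.87222290039062), (190.56809997558594, 140.48773193359375), 74.99677276611328)
```

The wall is held at 7.2 mm opening, and the tray is still at angle 75°. Next I'll turn it onto the rod axis and drag it in.

```bash
python3 -m crank '[[0,0,0,0,0,-1.2],[0,0,0,0,0,-1.2],[0,0,0,0,0,-1.2],[9,14,0,0,0,0],[9,14,0,0,0,0],[9,14,0,0,0,0],[9,14,0,0,0,0],[9,14,0,0,0,0],[8.5,14,0,0,0,0],[0,14,0,0,0,0],[0,14,0,0,0,0],[0,14,0,0,0,0]]'
python3 -m crank '[[0,14,0,0,0,0],[0,14,0,0,0,0],[0,14,0,0,0,0],[0,14,0,0,0,0],[0,14,0,0,0,0],[0,14,0,0,0,0],[0,14,0,0,0,0],[0,14,0,0,0,0],[0,10,0,0,0,0],[0,6,0,0,0,0],[0,0,0,0,0,0],[0,0,0,0,0,0]]'
python3 - <<'E'
from tray import *
c=cam("top"); print(tray(c)); cv2.imwrite("pics/t2.png",c["color"])
E
```

```text
clock: 5.23
ee_pos: [488.1, -185.7, 15.7]
orientation: [[-0.98, 0.198, -0.0], [0.198, 0.98, -0.002], [-0.0, -0.002, -1.0]]
force: [-0.5, -4.8, 2.2]
opening: 7.4
clock: 6.23
ee_pos: [514.0, -59.1, 15.7]
orientation: [[-0.98, 0.199, 0.001], [0.199, 0.98, 0.003], [-0.001, 0.003, -1.0]]
force: [0.6, 4.0, 5.5]
opening: 7.5
((580.1635131835938, 19.48249053955078), (190.0221710205078, 41.847469329833984), 78.82852172851562)
```

View pics/t2.png

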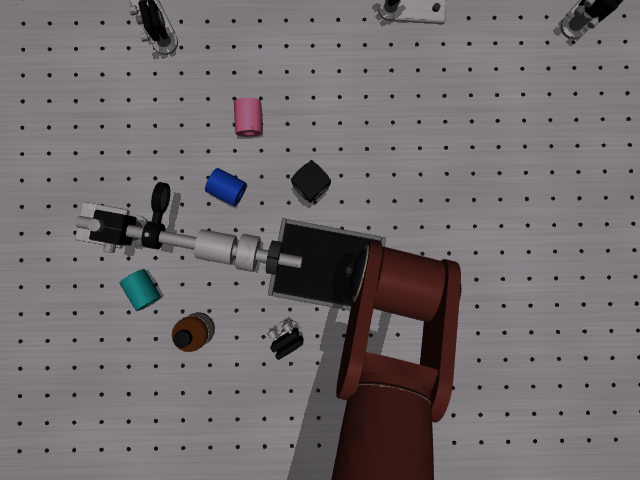

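The tray is in place: its near wall is at (280,258) under the collar, the rod end at (300,262) is over the open inside, and the cube and mirror are clear. I'll release it, lift and check joint 6.

```bash
python3 -m crank '[[0,0,0,0,0,0],[0,0,0,0,0,0],[0,0,0,0,0,0],[0,0,0,0,0,0],[0,0,0,0,0,0],[0,0,-20,0,0,0],[0,0,-40,0,0,0],[0,0,-40,0,0,0],[0,0,-40,0,0,0],[0,0,-30,0,0,0]]' -1 40
python3 -c "
from h import *;s=arm.read_state();print(s['joint_pos'],s['ee_pos'])"
```

```text
clock: 7.12
ee_pos: [514.2, -60.6, 189.0]
orientation: [[-0.98, 0.2, 0.003], [0.2, 0.98, -0.001], [-0.004, -0.0, -1.0]]
force: [0.6, 0.1, -0.2]
opening: 85.8
[-1.49589049e+01 -1.03080835e+01  1.09218523e+02  1.81935256e-03
  8.08831008e+01 -9.34291179e+01] [514.21302796 -60.57592237 189.00692171]
```

```bash
python3 -m crank '[[0,0,0,0,0,7],[0,0,0,0,0,7],[0,0,0,0,0,7],[0,0,0,0,0,7],[0,0,0,0,0,7],[0,0,0,0,0,7],[0,0,0,0,0,7],[0,0,0,0,0,7],[0,0,0,0,0,7],[0,0,0,0,0,7],[0,0,0,0,0,7],[0,0,0,0,0,7]]'
python3 -m crank '[[0,0,0,0,0,6],[0,0,0,0,0,0],[0,0,0,0,0,0]]'
cat > rod.py <<'E'
from h import *
def rod(c):
    P=c["P"].reshape(-1,3)[c["ok"].ravel()]
    d=np.array([-.1964,-.9805]); n=np.array([.9805,-.1964]); q=P[:,:2]-[540,72.5]
    s=q@d; t=q@n; Z=P[:,2]; m=(abs(t)<40)&(Z>80)&(Z<135)&(s>-420)&(s<15)
    for a in range(-250,12,3):
        k=m&(s>=a)&(s<a+3)
        if k.sum(): print(a, "t %.1f %.1f zmax %.1f n%d"%(*np.percentile(t[k],[2,98]),Z[k].max(),k.sum()))
E
python3 - <<'E'
from rod import *
rod(cam("top"))
E
```

```text
clock: 8.12
ee_pos: [513.3, -60.4, 185.0]
orientation: [[0.102, 0.995, -0.0], [0.995, -0.102, 0.0], [0.0, -0.001, -1.0]]
force: [-0.1, 0.6, -0.3]
opening: 85.7
clock: 8.37
ee_pos: [513.3, -60.3, 185.1]
orientation: [[0.197, 0.98, -0.0], [0.98, -0.197, 0.0], [0.0, -0.0, -1.0]]
force: [0.2, 0.5, -0.3]
opening: 85.5
-250 t -20.4 37.8 zmax 131.6 n82
-247 t -18.2 39.1 zmax 119.5 n81
-244 t -20.1 19.8 zmax 118.9 n57
-241 t -19.8 20.2 zmax 118.2 n122
-238 t -8.4 9.8 zmax 106.9 n19
-235 t -8.0 8.5 zmax 106.6 n20
-232 t -9.7 9.0 zmax 107.8 n24
-229 t -8.6 9.6 zmax 107.6 n18
-226 t -8.7 9.3 zmax 105.9 n23
-223 t -9.0 8.9 zmax 108.5 n21
-220 t -9.2 9.5 zmax 107.6 n23
-217 t -7.1 9.4 zmax 106.3 n20
-214 t -9.7 9.1 zmax 107.0 n22
-211 t -8.5 9.6 zmax 107.7 n22
-208 t -8.6 8.3 zmax 106.6 n22
-205 t -9.9 8.9 zmax 106.6 n20
-202 t -9.1 9.5 zmax 109.4 n23
-199 t -8.1 9.3 zmax 106.5 n20
-196 t -9.1 9.0 zmax 106.9 n25
-193 t -9.3 8.8 zmax 106.4 n20
-190 t -8.2 9.2 zmax 108.3 n20
-187 t -9.3 8.7 zmax 107.8 n23
-184 t -9.4 9.2 zmax 107.7 n22
-181 t -6.9 9.0 zmax 106.7 n10
-178 t -22.1 23.0 zmax 119.8 n18
[... 1170 characters left out ...]

-67 t -9.4 8.6 zmax 106.7 n20
-64 t -9.5 9.2 zmax 107.8 n22
-61 t -8.8 8.9 zmax 107.2 n22
-58 t -16.9 22.3 zmax 123.0 n23
-55 t -25.7 25.6 zmax 124.0 n60
-52 t -27.0 26.1 zmax 125.2 n60
-49 t -26.2 26.6 zmax 124.0 n64
-46 t -26.0 25.9 zmax 123.5 n64
-43 t -25.3 26.1 zmax 124.3 n57
-40 t -25.3 24.4 zmax 123.5 n78
-37 t -9.6 9.1 zmax 106.7 n22
-34 t -8.9 9.6 zmax 107.6 n23
-31 t -8.3 7.9 zmax 107.6 n20
-28 t -9.8 8.9 zmax 108.2 n21
-25 t -9.1 9.5 zmax 107.2 n23
-22 t -9.4 8.5 zmax 107.3 n21
-19 t -9.6 9.1 zmax 106.1 n23
-16 t -8.3 8.9 zmax 106.0 n20
-13 t -8.6 8.4 zmax 107.0 n21
-10 t -9.7 9.0 zmax 108.4 n22
-7 t -9.0 9.5 zmax 106.3 n22
-4 t -7.8 8.3 zmax 106.4 n21
-1 t -7.8 8.4 zmax 105.6 n6
```

The collar spans s = −57 to −38, the ring −108 to −78, and the tube −176 to −117. The carrier face is at about −238, and the axis is centred. I'll go to the collar and grip it.

```bash
python3 -m crank '[[35,0,0,0,0,0],[37,0,0,0,0,0],[37,0,0,0,0,0],[37,0,0,0,0,0],[37,0,0,0,0,0],[0,0,0,0,0,0],[0,0,30,0,0,0],[0,0,36,0,0,0],[0,0,30,0,0,0],[0,0,20,0,0,0],[0,0,0,0,0,0],[0,0,0,0,0,0]]'
python3 -m crank '[[0,0,0,0,0,0],[0,0,0,0,0,0],[0,0,0,0,0,0],[0,0,0,0,0,0],[0,0,0,0,0,0],[0,0,0,0,0,0]]' 1 30
```

```text
clock: 9.42
ee_pos: [549.0, 118.6, 68.2]
orientation: [[0.199, 0.98, -0.003], [0.98, -0.199, -0.0], [-0.001, -0.003, -1.0]]
force: [0.9, 0.7, 0.4]
opening: 85.8
clock: 9.92
ee_pos: [549.1, 119.3, 70.3]
orientation: [[0.199, 0.98, -0.002], [0.98, -0.199, 0.001], [0.0, -0.002, -1.0]]
force: [-5.3, 1.8, 1.6]
opening: 55.5
```

```bash
python3 -m crank '[[-4,0,0,0,0,0],[-8,0,0,0,0,0],[-10,0,0,0,0,0],[-10,0,0,0,0,0],[-10,0,0,0,0,0],[-10,0,0,0,0,0],[-10,0,0,0,0,0],[-10,0,0,0,0,0],[0,0,0,0,0,0]]'
python3 -m crank '[[-12,0,0,0,0,0],[-14,0,0,0,0,0],[-14,0,0,0,0,0],[-14,0,0,0,0,0],[-12,0,0,0,0,0],[-5,0,0,0,0,0],[0,0,10,0,0,0],[0,0,10,0,0,0],[0,0,5,0,0,0],[0,0,0,0,0,0],[0,0,0,0,0,0]]'
python3 - <<'E'
from h import *
c=cam("scene"); cv2.imwrite("pics/s3.png",cv2.resize(c["color"][100:340,180:460],None,fx=2.5,fy=2.5))
E
```

```text
clock: 10.67
ee_pos: [535.9, 46.8, 69.9]
orientation: [[0.201, 0.98, 0.001], [0.98, -0.201, -0.001], [-0.001, 0.001, -1.0]]
force: [-0.1, -0.2, -3.8]
opening: 55.3
clock: 11.58
ee_pos: [520.7, -20.4, 43.1]
orientation: [[0.199, 0.98, -0.002], [0.98, -0.199, 0.001], [0.0, -0.002, -1.0]]
force: [0.6, 0.6, -3.3]
opening: 54.9
```

View pics/s3.png

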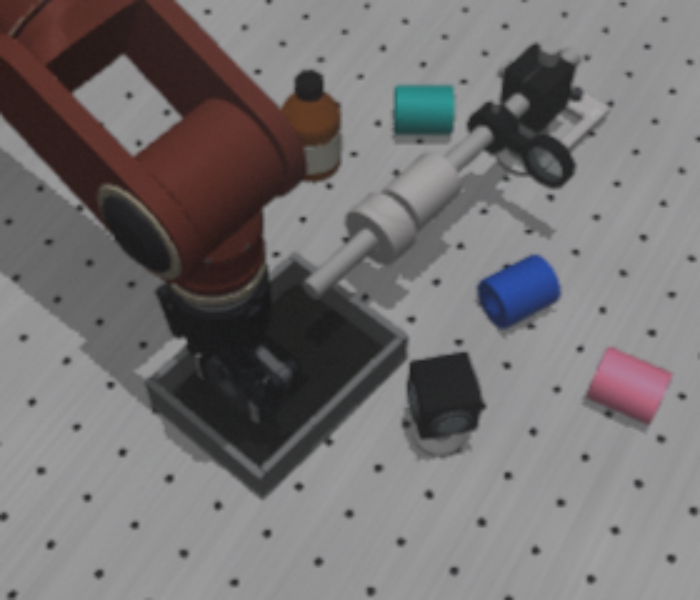

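The collar is off the rod and held over the tray's far half at (250,370) in the crop. I'll release it and go to the ring.

```bash
python3 -m crank '[[0,0,0,0,0,0],[0,0,0,0,0,0],[0,0,0,0,0,0],[0,0,0,0,0,0],[0,0,-20,0,0,0],[0,0,-40,0,0,0],[0,0,-40,0,0,0]]' -1
python3 -m crank '[[30,0,0,0,0,0],[38,0,0,0,0,0],[40,0,0,0,0,0],[40,0,0,0,0,0],[40,0,0,0,0,0],[0,0,0,0,0,0],[0,0,25,0,0,0],[0,0,25,0,0,0],[0,0,25,0,0,0],[0,0,0,0,0,0],[0,0,0,0,0,0]]'
python3 - <<'E'
from h import *
c=cam("scene"); cv2.imwrite("pics/s4.png",cv2.resize(c["color"][100:340,180:460],None,fx=2.5,fy=2.5))
E
```

```text
clock: 12.22
ee_pos: [519.9, -20.8, 143.9]
orientation: [[0.2, 0.98, -0.004], [0.98, -0.2, 0.001], [-0.0, -0.004, -1.0]]
force: [1.2, 0.2, 0.9]
opening: 85.6
clock: 13.13
ee_pos: [557.8, 162.7, 68.1]
orientation: [[0.2, 0.98, -0.003], [0.98, -0.2, -0.001], [-0.001, -0.003, -1.0]]
force: [-0.0, -0.3, -0.1]
opening: 85.6
```

View pics/s4.png

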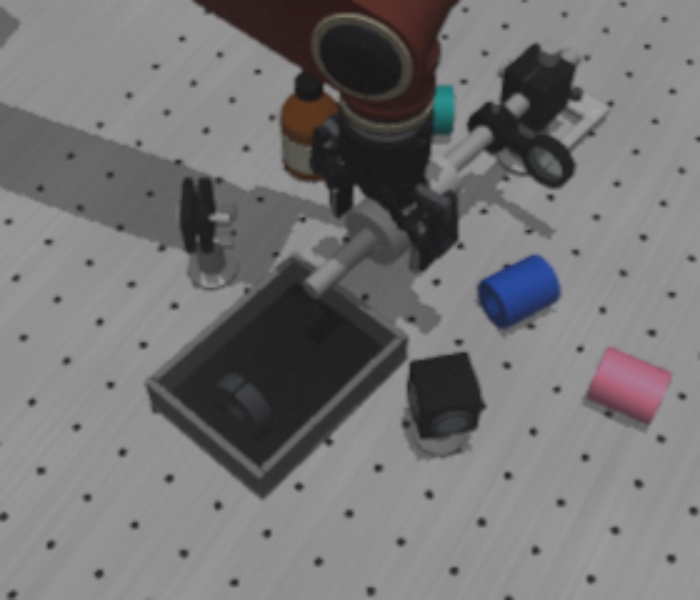

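The collar stands upright inside the tray at (243,400) in the crop, and the gripper straddles the ring. I'll grip the ring, pull it off, set it towards the +y side and release.

```bash
python3 -m crank '[[0,0,0,0,0,0],[0,0,0,0,0,0],[0,0,0,0,0,0],[0,0,0,0,0,0],[0,0,0,0,0,0],[0,0,0,0,0,0]]' 1 30
python3 -m crank '[[-4,0,0,0,0,0],[-8,0,0,0,0,0],[-10,0,0,0,0,0],[-11,0,0,0,0,0],[-11,0,0,0,0,0],[-11,0,0,0,0,0],[-11,0,0,0,0,0],[-11,0,0,0,0,0],[-11,0,0,0,0,0],[-11,0,0,0,0,0],[-11,0,0,0,0,0],[0,0,0,0,0,0]]'
python3 -m crank '[[-11,0,0,0,0,0],[-11,0,0,0,0,0],[-12,0,0,0,0,0],[-12,0,0,0,0,0],[-6,0,0,0,0,0],[0,12,0,0,0,0],[0,13,5,0,0,0],[0,0,10,0,0,0],[0,0,8,0,0,0],[0,0,0,0,0,0],[0,0,0,0,0,0]]'
python3 - <<'E'
from h import *
c=cam("scene"); cv2.imwrite("pics/s5.png",cv2.resize(c["color"][100:340,180:460],None,fx=2.5,fy=2.5))
E
```

```text
clock: 13.68
ee_pos: [558.0, 163.5, 70.2]
orientation: [[0.2, 0.98, -0.003], [0.98, -0.2, 0.001], [0.0, -0.003, -1.0]]
force: [-4.7, 2.0, 0.9]
opening: 59.5
clock: 14.68
ee_pos: [537.2, 53.6, 69.9]
orientation: [[0.201, 0.98, 0.001], [0.98, -0.201, -0.001], [-0.001, 0.002, -1.0]]
force: [0.1, -0.7, -1.7]
opening: 59.3
clock: 15.6
ee_pos: [549.3, -0.4, 44.6]
orientation: [[0.2, 0.98, -0.004], [0.98, -0.2, 0.001], [-0.0, -0.004, -1.0]]
force: [-0.1, 0.5, -2.2]
opening: 59.6
```

View pics/s5.png

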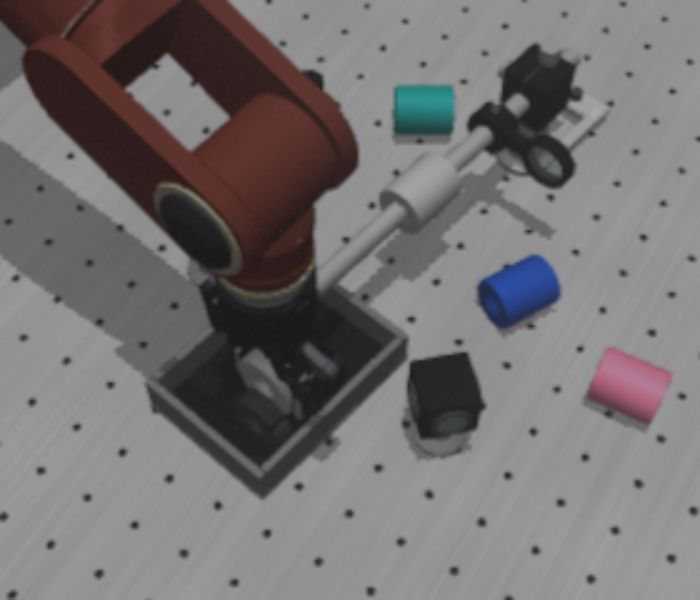

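The ring is held over the tray's +y half at (265,385), next to the collar. I'll release it and go to the tube.

```bash
python3 -m crank '[[0,0,0,0,0,0],[0,0,0,0,0,0],[0,0,0,0,0,0],[0,0,0,0,0,0],[0,0,-20,0,0,0],[0,0,-40,0,0,0],[0,0,-40,0,0,0]]' -1
python3 -m crank '[[36,-4,0,0,0,0],[36,-4,0,0,0,0],[36,-4,0,0,0,0],[36,-4,0,0,0,0],[36,-4,0,0,0,0],[36,-3.5,0,0,0,0],[0,0,0,0,0,0],[0,0,25,0,0,0],[0,0,25,0,0,0],[0,0,25,0,0,0],[0,0,0,0,0,0],[0,0,0,0,0,0]]'
python3 - <<'E'
from h import *
c=cam("scene"); cv2.imwrite("pics/s6.png",cv2.resize(c["color"][100:340,180:460],None,fx=2.5,fy=2.5))
E
```

```text
clock: 16.23
ee_pos: [549.6, -0.4, 145.8]
orientation: [[0.2, 0.98, -0.004], [0.98, -0.2, 0.001], [-0.0, -0.004, -1.0]]
force: [1.8, 0.7, 0.5]
opening: 85.2
clock: 17.23
ee_pos: [570.1, 215.3, 70.0]
orientation: [[0.2, 0.98, -0.003], [0.98, -0.2, -0.001], [-0.002, -0.003, -1.0]]
force: [0.6, -0.5, 0.6]
opening: 85.5
```

View pics/s6.png

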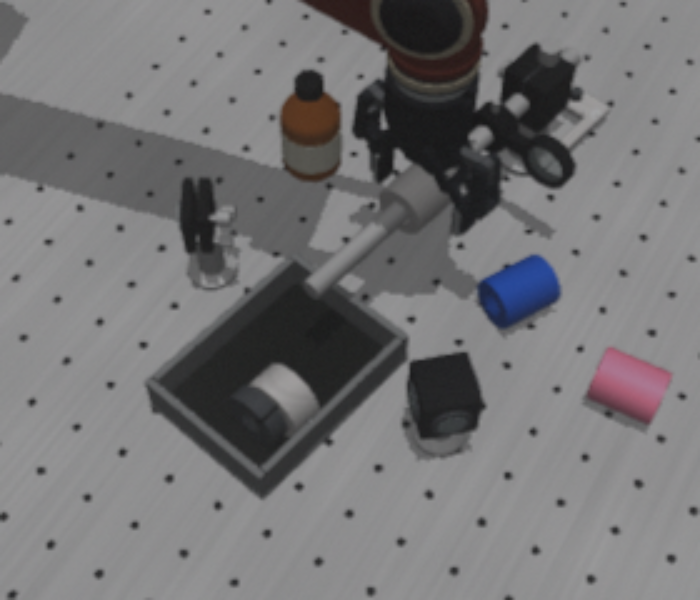

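Ring and collar both stand inside the tray at (285,395) and (258,415). The gripper straddles the tube and the carrier is untouched. I'll grip the tube and pull it off.

```bash
python3 -m crank '[[0,-1.5,0,0,0,0],[0,0,0,0,0,0],[0,0,0,0,0,0],[0,0,0,0,0,0],[0,0,0,0,0,0],[0,0,0,0,0,0],[0,0,0,0,0,0],[0,0,0,0,0,0]]' 1 30
python3 -m crank '[[-4,0,0,0,0,0],[-8,0,0,0,0,0],[-11,0,0,0,0,0],[-11,0,0,0,0,0],[-11,0,0,0,0,0],[-11,0,0,0,0,0],[-11,0,0,0,0,0],[-11,0,0,0,0,0],[-11,0,0,0,0,0],[-11,0,0,0,0,0],[-11,0,0,0,0,0],[-11,0,0,0,0,0]]'
python3 -m crank '[[-11,0,0,0,0,0],[-11,0,0,0,0,0],[-11,0,0,0,0,0],[-11,0,0,0,0,0],[-11,0,0,0,0,0],[-11,0,0,0,0,0],[-5,0,0,0,0,0],[0,0,0,0,0,0],[0,0,0,0,0,0]]'
python3 - <<'E'
from h import *
c=cam("scene"); cv2.imwrite("pics/s7.png",cv2.resize(c["color"][100:340,180:460],None,fx=2.5,fy=2.5))
E
```

```text
clock: 17.95
ee_pos: [568.6, 216.5, 71.9]
orientation: [[0.2, 0.98, -0.003], [0.98, -0.2, 0.001], [0.0, -0.003, -1.0]]
force: [-5.3, 1.0, 1.3]
opening: 49.0
clock: 18.95
ee_pos: [544.6, 97.1, 72.0]
orientation: [[0.2, 0.98, -0.001], [0.98, -0.2, 0.002], [0.002, -0.002, -1.0]]
force: [-3.0, 3.8, 0.8]
opening: 49.4
clock: 19.7
ee_pos: [531.5, 26.4, 71.4]
orientation: [[0.201, 0.98, 0.001], [0.98, -0.201, -0.0], [0.0, 0.001, -1.0]]
force: [-0.7, -0.5, -1.1]
opening: 49.4
```

View pics/s7.png

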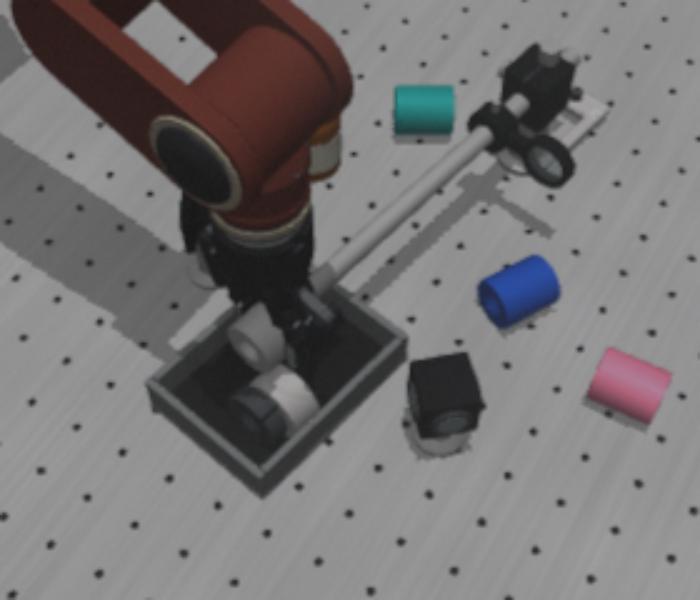

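The tube is held past the rod end, with its front at (255,340), and the ring and collar are unchanged. I'll pull 6 mm further and try a small sideways shift to confirm it is clear.

```bash
python3 -m crank '[[-6,0,0,0,0,0],[0,0,0,0,0,0],[0,-4,0,0,0,0],[0,0,0,0,0,0],[0,0,0,0,0,0]]'
```

```text
clock: 20.17
ee_pos: [525.8, 22.0, 71.2]
orientation: [[0.199, 0.98, -0.0], [0.98, -0.199, 0.0], [0.0, -0.0, -1.0]]
force: [-0.3, -0.4, -1.9]
opening: 49.3
```

No sideways force, so the tube is off the rod. I'll shift it to the −y half, lower it, release and retreat.

```bash
python3 -m crank '[[0,-12,0,0,0,0],[0,-12,0,0,0,0],[0,0,10,0,0,0],[0,0,10,0,0,0],[0,0,6,0,0,0],[0,0,0,0,0,0],[0,0,0,0,0,0]]'
python3 -m crank '[[0,0,0,0,0,0],[0,0,0,0,0,0],[0,0,0,0,0,0],[0,0,0,0,0,0],[0,0,-20,0,0,0],[0,0,-40,0,0,0],[0,0,-40,0,0,0],[0,0,-40,0,0,0]]' -1
python3 -m crank '[[-35,0,-10,0,0,0],[-40,0,0,0,0,0],[-40,0,0,0,0,0],[-40,0,0,0,0,0],[-40,0,0,0,0,0],[-40,0,0,0,0,0],[-40,0,0,0,0,0],[-20,0,0,0,0,0],[0,0,0,0,0,0],[0,0,0,0,0,0],[0,0,0,0,0,0]]'
python3 - <<'E'
from h import *
c=cam("top"); P=c["P"];ok=c["ok"];Z=P[...,2]
cv2.imwrite("pics/s8.png",cv2.resize(c["color"][150:370,70:420],None,fx=2.2,fy=2.2))
g=(ok&(Z>36)&(Z<46)&(P[...,0]>430)&(P[...,0]<640)&(P[...,1]<140)&(P[...,1]>-100)).astype(np.uint8)
r=cv2.minAreaRect(P[g>0][:,:2].astype(np.float32)); print("tray",r)
d=np.array([-.1964,-.9805]);n=np.array([.9805,-.1964]);C=np.array([540,72.5])+45*d
q=P[...,:2]-C; s=q@d; t=q@n
m=ok&(abs(s)<86)&(abs(t)<61)&(Z>16)&(Z<80)&~((abs(t)<13)&(s<-35))
k,l,st,_=cv2.connectedComponentsWithStats(m.astype(np.uint8))
for i in range(1,k):
    if st[i,4]>60: w=l==i; print(st[i,4],"s",np.percentile(s[w],[2,98]).round(),"t",np.percentile(t[w],[2,98]).round(),"z",Z[w].max().round(1))
for nme,b in dict(hub=(140,167,222,252,85,135),cube=(285,335,155,210,60,100),mirror=(262,310,312,362,60,115),bottle=(165,215,310,358,60,120)).items():
    mm=np.zeros(Z.shape,bool); mm[b[2]:b[3],b[0]:b[1]]=1; mm&=ok&(Z>b[4])&(Z<b[5]); print(nme,P[mm].mean(0).round(1))
E
```

```text
clock: 20.75
ee_pos: [503.6, 26.9, 47.3]
orientation: [[0.2, 0.98, -0.001], [0.98, -0.2, 0.001], [0.001, -0.001, -1.0]]
force: [-9.6, 2.6, 16.4]
opening: 49.4
clock: 21.42
ee_pos: [502.6, 26.6, 185.9]
orientation: [[0.2, 0.98, -0.001], [0.98, -0.2, 0.0], [-0.0, -0.001, -1.0]]
force: [1.3, -1.2, 0.0]
opening: 85.5
clock: 22.33
ee_pos: [444.0, -262.1, 194.8]
orientation: [[0.2, 0.98, -0.0], [0.98, -0.2, 0.001], [0.001, -0.001, -1.0]]
force: [0.1, 0.9, -0.3]
opening: 85.1
tray ((542.5791625976562, 25.86138153076172), (190.2536163330078, 140.4672088623047), 79.498291015625)
1783 s [-19.  58.] t [-37.  59.] z 71.2
536 s [-81.  82.] t [-58. -49.] z 47.2
hub [589.3 315.7 109.4]
cube [677.4  55.4  88.1]
mirror [411.1 101.1  97.8]
bottle [423.5 262.1  89.7]
```

View pics/s8.png

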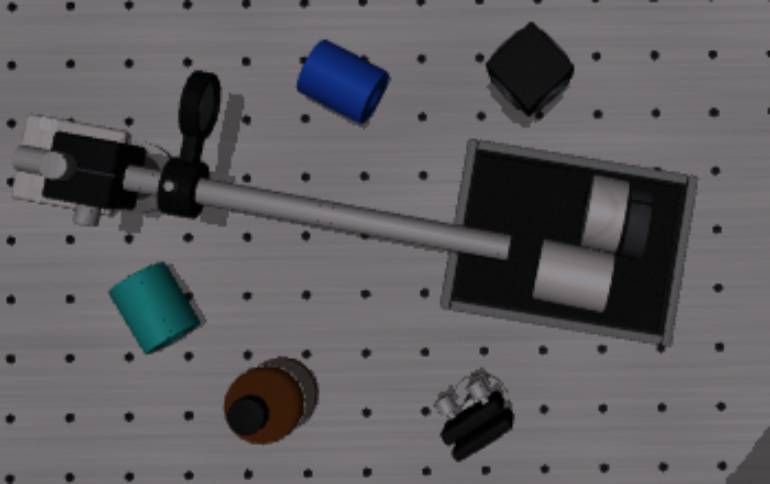

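All three parts lie inside the tray: ring (605,215), collar (637,225) and tube (573,275) in the crop. The cube, mirror, bottle and carrier read as they did at the start. The 16 N reading while lowering the tube shows something touched the tray, which is now about 12 mm to the bench's +y side but still within limits. I'll check that it is flat and at rest before handing in.

```bash
python3 -m crank '[[0,0,0,0,0,0],[0,0,0,0,0,0],[0,0,0,0,0,0],[0,0,0,0,0,0],[0,0,0,0,0,0],[0,0,0,0,0,0]]'
python3 - <<'E'
from h import *
c=cam("top"); P=c["P"];Z=P[...,2]
a=np.radians(79.0); u=-np.array([np.cos(a),np.sin(a)]); w=np.array([-u[1],u[0]])
q=P[...,:2]-[542.6,25.9]; x=q@u; y=q@w
rim=c["ok"]&(Z>30)&(Z<55)&(((abs(x)>88)&(abs(x)<94)&(abs(y)<69))|((abs(y)>63)&(abs(y)<69)&(abs(x)<94)))
A=np.c_[x[rim],y[rim],np.ones(rim.sum())]; k=np.linalg.lstsq(A,Z[rim],rcond=None)[0]; print("rim tilt rad",k[:2].round(4),"z",k[2].round(1))
e=np.array([540,72.5])-[542.6,25.9]; print("rod end in tray",e@u,e@w)
b=c["color"]; ins=c["ok"]&(abs(x)<84)&(abs(y)<60)&(Z<82)
for n,m in dict(bright=ins&(Z>22)&(b.min(2)>80),dark=ins&(Z>35)&(b.max(2)<75)).items():
    k,l,st,_=cv2.connectedComponentsWithStats(m.astype(np.uint8))
    for i in range(1,k):
        if st[i,4]>50: g=l==i; print(n,st[i,4],"x",np.percentile(x[g],[2,98]).round(),"y",np.percentile(y[g],[2,98]).round(),"z",np.percentile(Z[g],98).round(1))
E
```

```text
clock: 22.88
ee_pos: [443.8, -262.2, 195.3]
orientation: [[0.199, 0.98, 0.0], [0.98, -0.199, -0.0], [-0.0, 0.0, -1.0]]
force: [-0.4, 0.2, 0.6]
opening: 85.3
rim tilt rad [ 0.0002 -0.0004] z 42.5
rod end in tray -45.24772336068212 -11.443929861510941
bright 454 x [10. 38.] y [ 4. 51.] z 69.7
bright 770 x [-20.  36.] y [-46.  -7.] z 59.9
dark 340 x [42. 59.] y [-1. 51.] z 65.5
dark 94 x [-17.  37.] y [-5. 12.] z 54.3
```

```bash
python3 -c "
from bench import arm
print(arm.close_job())"
```

```text
the job is handed in; nothing more can be done
None
```

I dragged the tray under the rod's free end, then pulled the collar, ring and tube off the rod one at a time and released each into the tray. The job is handed in at about 23 s; it reports no verdict.

**Last checks (before handing in):**

| Check | Measured | Limit |
|---|---|---|
| Tray tilt | under 0.001 rad, rim at 42.5 mm | 0.05 rad |
| Rod end in tray (x, y) | −45, −11 mm | ±87, ±62 mm |
| Collar centre in tray (x, y) | about 50, 25 mm | ±80, ±57 mm |
| Ring centre in tray (x, y) | about 24, 28 mm | ±80, ±57 mm |
| Tube centre in tray (x, y) | about 8, −25 mm | ±80, ±57 mm |
| Carrier, mirror, cube and bottle | within 0.1 mm of their first camera reading | 6 mm (carrier), 15 mm (others) |

- **Unplanned contact:** while I lowered the tube, the wrist force briefly read about 16 N vertically and 10 N sideways. I think a finger or the tube touched the tray's side wall. The tray ended about 12 mm to the bench's +y side of where I meant to put it, still inside the limits.
- **Part speed:** I did not measure it. I only compared the layout with the picture taken about half a second earlier, and the parts looked settled.

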